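# Load the bench mixer and latch its guard

### The job

Stand the larger of the two small dropper bottles upright in the round nest of the bench mixer and let go of it. Then push the mixer's sliding guard shut over it by the tab on top, gently but all the way, until the latch drops over its roller with a click and the guard stays shut; do not ram the guard against its catch. Leave the other things on the table where they are.

Things in the scene. Friction and masses are not known exactly. Their poses are not given: they have to be found in the camera images.
- dropper_bottle: White dropper bottle, the larger of two: round body 29 mm in diameter and 52 mm high, narrower cap above it to 71 mm; about 60 g. Stands upright on the table to the right of the mixer. Origin: centre of its underside, z up.
- small_bottle: The smaller dropper bottle, 25 mm in diameter, 57 mm high, also standing to the right of the mixer. Not to be used; leave it alone. Origin: centre of its underside.
- mixer: Fixed low bench mixer, white base 120 mm wide (x), 328 mm long (y = -112 to +216 mm), 24 mm high, dial on the side facing the robot. Origin: on the table under the nest's centre, z up; y is the guard's slide direction: opens to +y, shuts to -y. A white end wall at the -y end (y = -112 to -84 mm, 84 mm wide, 112 mm high) carries the catch.
- nest (a point): Centre of the nest's floor, 24 mm above the table. The nest is a round recess 33 mm in diameter and 12 mm deep in a black block 60 x 60 mm whose top is 36 mm above the table.
- guard: Clear sliding hood on rails, 84 mm wide, 107 mm long, top 116 mm above the table, open below and at its -y end so it passes over the bottle. Axes as the mixer's; origins coincide when nominally shut (hood then y = -67 to +40 mm), so its y in the mixer's frame is its opening: 135 to 165 mm at the start, -14 to +13 mm when latched. About 1.5 N sliding friction.
- tab (a point): Centre of the top of the black push tab on the guard: 32 mm wide across the slide, 10 mm thick along it, top 150 mm above the table, standing 30 mm clear of the hood. Lies 20 mm to +y of the guard's origin; push its +y face towards -y.
- catch: End wall with catch. Origin: nominal centre of the steel roller (8 mm thick, across the slide, 124 mm above the table, 81 mm to -y of the nest). Roller, rubber-tipped spring pin and stop share a plate set anywhere within 12 mm either way along the slide; not measured, found by feel. A rigid stop comes 2 mm past the latched place, after 8 to 11 N of push. 12 to 18 N is ample; over 25 N is ramming.
- pawl (a joint): Latch: dark steel arm hinged on the guard's top, nose reaching past the hood's -y edge, sprung down. Angle in rad: 0 = down (free, or caught behind the roller), about 0.13 with the nose on top of the roller. From 15 mm before the latched place it climbs the roller (4 to 8 N on the tab), then drops.
- buffer_pin (a joint): Rubber-tipped spring pin, 5 mm thick, that stands 5 mm out of the catch towards the guard's front edge and pushes the guard back, 1.5 N per mm. Value: how far it is pressed in (m): 0 = free; about 0.003 when the guard is latched and let go; 0.005 at the stop.
- timer: Small white bench timer, 62 x 62 x 15 mm; bystander. Origin: centre of its underside.
- petri_dish: Petri dish, 62 mm in diameter, 13 mm high; bystander. Origin: centre of its underside.
- marker: Black and white marker pen, 135 mm long; bystander. Origin: centre of its underside.
- test_pouch: Flat white pouch, 60 x 104 x 9 mm; bystander. Origin: centre of its underside.
Mind the look-alikes: they are no part of the job. Leave any orange or pink look-alike of the dropper_bottle alone.

How it is judged (in metres and radians):
On the way, in this order (a step that is already met when the one before it is completed fails the run):
1. the larger dropper bottle stands in the nest, let go, the guard still open (horizontal distance between dropper_bottle and nest below 0.006 m and z of dropper_bottle in the frame of mixer below 0.029 m and angle between dropper_bottle's own z axis and vertical below 0.12 rad and contact force between the fingers and dropper_bottle below 0.1 N and y of guard in the frame of mixer above 0.1 m), for 0.2 s.
2. the guard is shut and its pawl has dropped behind the roller (y of guard in the frame of mixer below 0.0145 m and value of joint buffer_pin above 0.0015 m and value of joint pawl below 0.03 rad), for 0.2 s.
At the end, for the whole second after the job is handed in: The larger dropper bottle rests upright in the nest (within 6 mm of its centre, 5 mm of its floor, 0.12 rad of vertical); the guard stays shut by itself, less than 14.5 mm from nominally shut, spring pin pressed over 1.5 mm, pawl down (below 0.03 rad) behind the roller; all at rest (all of step 2 and horizontal distance between dropper_bottle and nest below 0.006 m and z of dropper_bottle in the frame of mixer below 0.029 m and angle between dropper_bottle's own z axis and vertical below 0.12 rad and linear speed of guard below 0.01 m/s and linear speed of dropper_bottle below 0.02 m/s); the robot touches nothing.
It fails at once if the guard is rammed against its catch (more than 25 N between them) (contact force between guard and catch above 25 N).
It fails at once if the small bottle, timer, petri dish, marker or pouch is moved more than 25 mm (distance of any of small_bottle, timer, petri_dish, marker, test_pouch from where it was at the start of the episode above 0.025 m).
It also fails if it takes over 61 s, if anything falls off the work surface, if the arm or the gripper's body presses on something with over 40 N, if the wrist force passes 120 N, or if a joint passes its speed limit or range.

### The arm

A 6-joint arm with a two-finger parallel gripper is mounted at the origin on a cart in front of the work surface, level with it; the furniture and walls round the work are solid. World frame = base frame: x ahead of the robot, y to its left, z up, the work surface at z = 0. Lengths are in m, angles in degrees, forces in N, time in s.
With the tool pointing down it reaches from about 0.25 to 0.725 m from the base axis. Payload 9.7 kg.
Tool frame: the origin (TCP) lies between the finger pads; the fingertips stand 11 mm ahead of it and the grasp point (between the pads) lies 8 mm behind it; z points along the fingers, x is the direction in which the jaws open and shut, and the axes are right-handed (so a half turn about z gives the same grasp; the last joint's range is limited). The gripper opens to 85 mm and grips with 20 to 120 N. Pads are 22 mm wide; open, the fingers measure 114 mm over their backs; the gripper's body (76 mm by 85 mm) begins 54 mm behind the grasp point. The pads swing forward as they close: fully open they stand 13 mm farther back than shut.
Start: joints at [-70.646, 4.979, 10.078, 95.1, 0, 90], TCP at [0.182, -0.519, 0.242] pointing down, gripper open.
Joint ranges: [-179.16, 179.16], [-48.56, 103.87], [-65.8, 70.77], [-126.05, 130.52], [-82.76, 87.17], [-180, 180]. Speed limits (degrees/s): [127.2, 127.2, 147.25, 180, 180, 180].

### API

Orientations are given as [roll, pitch, yaw] about the fixed x, y, z axes, in that order (R = Rz(yaw) Ry(pitch) Rx(roll)).
In Python, from workcell import get_obs, camera, job_done, spotter gives the robot as it stands.
- The arm moves only by the tool play_rows, never from a script. Its argument "rows" is a list of rows, each a list of 3 entries, a list of its own where there are three numbers: the closure, from 0 (fully open) to 1 (shut), then the shift along the tool's x, y, z in cm, then the turn, a rotation vector about the tool's x, y, z in degrees. In form: [[claw, [x, y, z], [wx, wy, wz]], ...]. A call has 1 to 12 rows; each row shifts and turns the pose as measured when the row begins, along the tool's axes as they then stand; what a row does not reach is not made up. A row lasts 1/10 s, in which the tool goes at most 50 mm and 8.59 degrees, less where a joint would pass 70% of its speed; a pose out of reach is approached as far as the arm can. A call is refused whole if a number of a shift passes 5 or a number of a turn 8.59, either way. A call with a gripper value outside its range is refused whole. The fingers move at their own pace and stop on an object; "newtons" is the grip in N (left out, the last holds). Time passes only in rows, so rows that do not move let the fingers close. It gives the time, the measured TCP pose, the force and the opening at its end, in the units of the state.
- get_obs(): the state, without advancing time (a new reading comes with each control period).
- camera(name): name is "side" or "top"; returns a dict with "img" (384x512x3 uint8, red, green, blue), "intrinsics" (3x3 intrinsics, pixels), "k1" (the pictures are not rectified: a ray, as slopes to the right and down, at radius r is drawn at 1 + k1 r^2 times it, then the intrinsics apply), "xyz" and "orientation" of the camera in the world. Camera axes: x right, y down, z forward; pixel columns grow to the right and rows downward; lengths in m; the calibration is good to about 2 mm. A picture is of the moment at which its call begins. There is no depth.
- job_done(): hands the job in, once; it reports no verdict.
Trained networks look in a picture, given as the dict that the camera call returned (one of the last four; its "shot" number tells which), for a name from the list of things; names that differ only in an ending like _2 or _b are one class to them, and where a whole thing is asked for, a point or a joint stands for the part that bears it (a point fixed in the world has none). Each returns a list of dicts, best first, with "confidence" (0 to 1); they miss things now and then, are a little off and sometimes report something else, mostly with a low value. They report only what shows in the picture. A call takes as long as a camera call. They do not tell look-alikes from the thing itself.
- spotter.spot_in(picture, thing): "point" ([x, y, z] in m, in world coordinates, good to about 4 mm: the middle of the surface that is visible of it).
- spotter.trace(picture, thing): "pixels" (384x512 bool, what is visible of it).
The state is a dict: "time": time; "q": joint angles; "qd": joint speeds; "joint_efforts": joint torques, N m; "ee_pos": TCP position; "tcp_rot": TCP orientation; "wrist_force": force on the tool from outside, world axes, zero at the start; "torque": the same for the moment, N m; "opening": finger opening in m.
Only numpy, scipy, OpenCV 4.12 (cv2) and the standard library are available. Lean on these libraries where they do the work, as an engineer would, in place of code of your own. Each camera call takes 0.05 s, during which the arm holds its last target.

## Working session

There is one attempt and no reset: what is moved stays moved. The work goes in short steps, Python scripts to look and compute and a tool call to move; the robot and the scene stay as the last step left them, time stands still between calls to the robot, and variables do not carry over. Pictures are saved under pics/ and viewed, and the job is handed in when it is done.

Besides the shell and the picture viewer there is one more tool, called after ">>>" as name([rows], argument=value, ...), one row to a line, values as JSON. play_rows: Moves the arm, as the interface text tells. Its arguments: {"type":"object","properties":{"rows":{"type":"array","items":{"type":"array"}},"newtons":{"type":"number"}},"required":["rows"]}

```bash
ls; mkdir -p pics
python3 - <<'E'
from workcell import get_obs,camera,spotter
import cv2
o=get_obs();print({k:o[k] for k in('time','ee_pos','tcp_rot','opening','wrist_force')})
for n in('top','side'):
    c=camera(n);print(n,c['xyz'],c['orientation'],c['intrinsics'],c['k1'],c['shot'])
    cv2.imwrite(f'pics/{n}0.png',cv2.resize(c['img'][:,:,::-1],(768,576)))
    for t in('dropper_bottle','small_bottle','nest','tab','guard','mixer','catch','timer','petri_dish','marker','test_pouch'):
        try:print(t,[(r['point'],round(r['confidence'],2)) for r in spotter.spot_in(c,t)])
        except Exception as e:print(t,e)
E
```

```text
pics
{'time': 0.0, 'ee_pos': array([ 0.18222716, -0.518723  ,  0.24157642]), 'tcp_rot': array([ 1.79998765e+02,  7.59858249e-02, -7.06422502e+01]), 'opening': 0.08558954372756351, 'wrist_force': array([-0.676794  , -0.25817653, -0.03420356])}
top [ 0.30446197 -0.07264855  1.12372288] [-169.35925465    0.50416931  -90.46863102] [[438.8960115    0.         244.45708243]
 [  0.         438.8960115  189.70849932]
 [  0.           0.           1.        ]] -0.14467267564002045 1
dropper_bottle [([0.6197, -0.2312, 0.045], 0.7), ([0.3407, -0.3479, 0.0079], 0.65), ([0.5021, -0.2458, 0.048], 0.47), ([0.5656, -0.2257, 0.0481], 0.45), ([0.5699, -0.2954, 0.0453], 0.42)]
small_bottle [([0.492, -0.3363, 0.0347], 0.56)]
nest [([0.509, -0.0059, 0.0281], 0.69)]
tab [([0.5264, 0.0828, 0.1152], 0.74)]
guard [([0.5257, 0.083, 0.1174], 0.66), ([0.5083, -0.0052, 0.0339], 0.32)]
mixer [([0.5138, -0.0065, 0.0307], 0.85)]
catch [([0.503, -0.1492, 0.1185], 0.6)]
timer [([0.3719, -0.1878, 0.0125], 0.69)]
petri_dish [([0.3834, -0.0604, 0.0118], 0.75)]
marker [([0.336, 0.1899, 0.0152], 0.52)]
test_pouch [([0.345
[... 217 characters left out ...]
.           1.        ]] -0.09833912490443045 2
dropper_bottle [([0.5715, -0.3104, 0.0362], 0.88), ([0.5623, -0.2434, 0.0345], 0.79), ([0.4996, -0.2611, 0.0335], 0.63), ([0.6195, -0.2482, 0.0354], 0.52)]
small_bottle [([0.4963, -0.3493, 0.0291], 0.78)]
nest [([0.5134, -0.147, 0.0582], 0.61)]
tab [([0.5325, 0.1149, 0.1124], 0.6)]
guard [([0.5369, 0.1123, 0.1126], 0.93)]
mixer [([0.511, -0.1508, 0.0594], 0.85)]
catch [([0.5087, -0.1676, 0.0779], 0.64)]
timer [([0.3734, -0.1934, 0.013], 0.72)]
petri_dish [([0.3835, -0.0724, 0.0145], 0.82), ([0.5041, -0.1634, 0.0783], 0.58)]
marker [([0.3382, 0.1737, 0.013], 0.63), ([0.3459, -0.3578, 0.0081], 0.44)]
test_pouch [([0.3478, -0.3632, 0.0088], 0.88)]
```

View pics/top0.png

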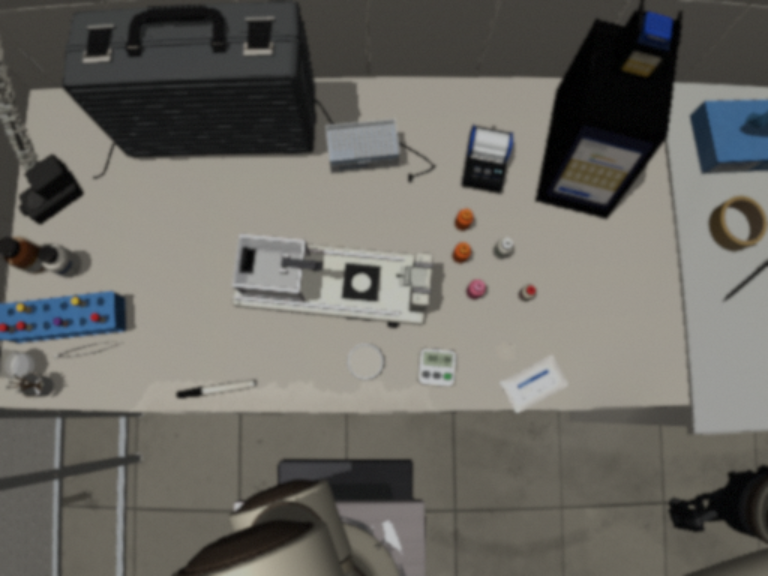

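View pics/side0.png

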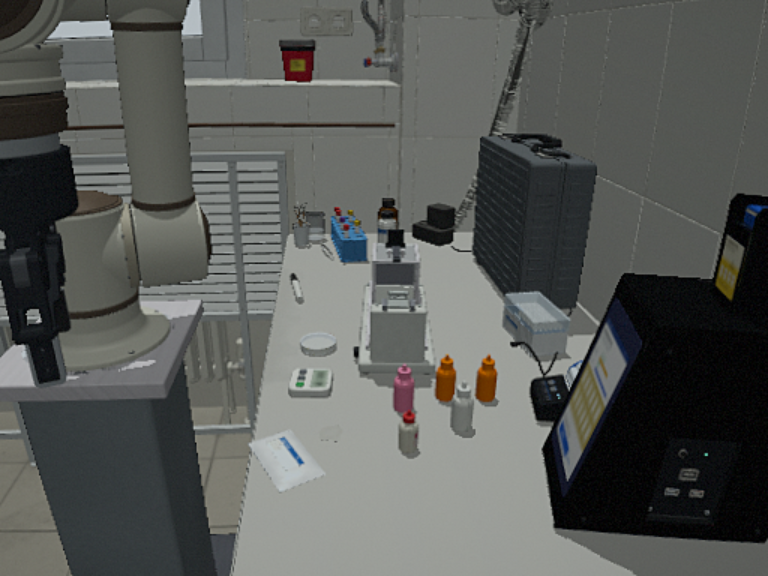

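The larger white bottle shows at (505,246) in the top view and (461,408) in the side view. It could be confused with orange bottles at top (463,252) and (465,218), a pink one at (477,288), and the small red-capped bottle at (529,291). I choose the white one with the white cap and will check it in a crop.

```bash
cat > h.py <<'E'
import numpy as np,cv2
from scipy.spatial.transform import Rotation as R
def rot(o): return R.from_euler('xyz',o,degrees=True).as_matrix()
def proj(c,P):
    P=np.atleast_2d(P); p=(P-c['xyz'])@rot(c['orientation'])
    s=p[:,:2]/p[:,2:]; r2=(s**2).sum(1,keepdims=True); s=s*(1+c['k1']*r2)
    K=c['intrinsics']; return s@np.diag([K[0,0],K[1,1]])+[K[0,2],K[1,2]]
def ray(c,uv,z):
    K=np.array(c['intrinsics']);d=(np.array(uv,float)-[K[0,2],K[1,2]])/[K[0,0],K[1,1]]
    s=d.copy()
    for _ in range(20): s=d/(1+c['k1']*(s@s))
    v=rot(c['orientation'])@np.r_[s,1]; o=np.array(c['xyz']); return o+v*(z-o[2])/v[2]
def crop(c,x0,y0,x1,y1,k,f):
    cv2.imwrite(f,cv2.resize(c['img'][y0:y1,x0:x1,::-1],None,fx=k,fy=k,interpolation=cv2.INTER_CUBIC))
E
python3 - <<'E'
from h import *
from workcell import camera,spotter
import pickle
t=camera('top');s=camera('side');pickle.dump((t,s),open('c0.pkl','wb'))
crop(t,150,150,300,220,5,'pics/tm.png'); crop(t,295,130,375,210,6,'pics/tb.png'); crop(s,230,220,350,310,6,'pics/sb.png'); crop(s,220,145,310,255,5,'pics/sm.png')
for c in(t,s):
    for n in ('dropper_bottle','small_bottle'):
        for r in spotter.trace(c,n):
            y,x=np.nonzero(r['pixels']);print(n,round(r['confidence'],2),x.min(),x.max(),y.min(),y.max(),x.mean().round(1),y.mean().round(1),c['img'][r['pixels']].mean(0).round())
E
```

```text
dropper_bottle 0.58 329 341 158 170 335.1 164.3 [128. 127. 120.]
dropper_bottle 0.58 304 315 140 153 309.2 146.2 [127.  67.  32.]
dropper_bottle 0.53 301 313 161 175 307.4 168.0 [131.  73.  39.]
dropper_bottle 0.52 312 322 187 198 317.0 192.5 [138.  79.  93.]
small_bottle 0.52 346 357 189 200 351.1 194.5 [120.  88.  80.]
small_bottle 0.52 279 304 232 257 291.5 244.5 [149. 154. 146.]
dropper_bottle 0.72 300 314 255 287 307.4 272.7 [110. 114. 109.]
dropper_bottle 0.66 291 302 239 266 296.3 253.5 [115.  56.   1.]
dropper_bottle 0.56 317 331 238 267 323.8 253.6 [115.  60.   9.]
dropper_bottle 0.54 262 276 243 274 269.0 259.6 [116.  67.  84.]
small_bottle 0.7 266 277 275 300 271.7 288.0 [106.  90.  83.]
```

View pics/tm.png

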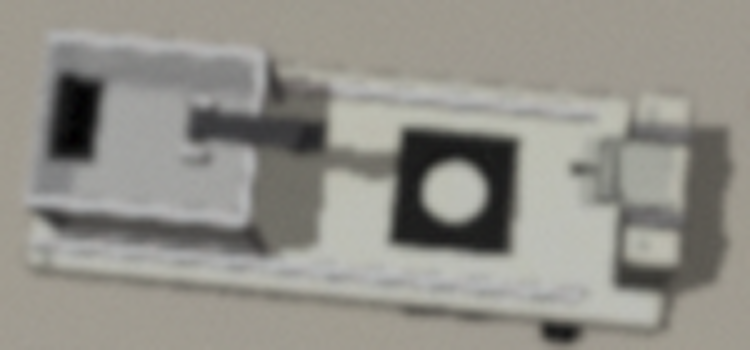

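View pics/tb.png

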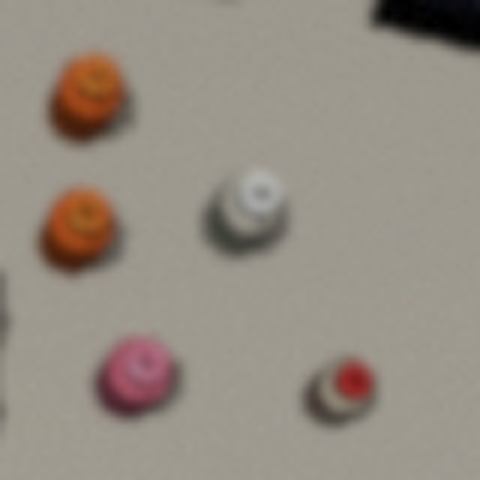

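View pics/sb.png

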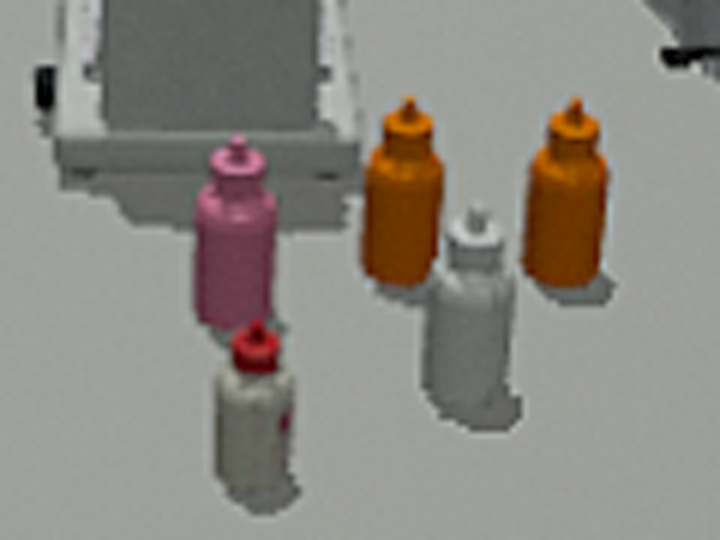

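View pics/sm.png

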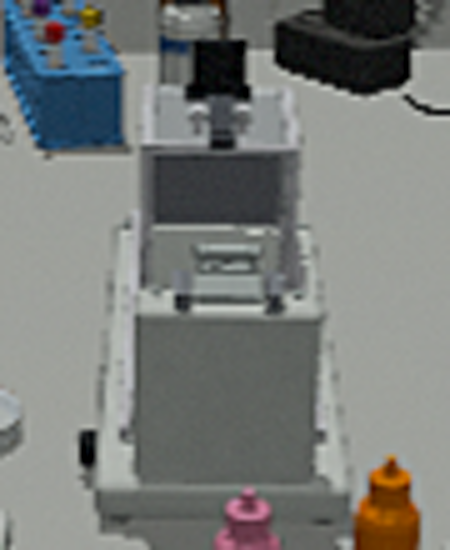

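```bash
cat > fit.py <<'E'
from h import *
import pickle
from scipy.optimize import least_squares
t,s=pickle.load(open('c0.pkl','rb'))
up=lambda a,o,k:np.array(o)+(np.array(a,float)+.5)/k-.5
M=np.array([[30,30,36],[30,-30,36],[-30,-30,36],[-30,30,36]])/1e3
uv=up([(402,128),(518,138),(510,255),(388,243)],(150,150),5)
W=np.array([[42,-112,112],[-42,-112,112]])/1e3; uw=up([(692,97),(680,265)],(150,150),5)
def world(p,m): 
    a=np.radians(p[2]);c,q=np.cos(a),np.sin(a); return np.c_[p[0]+c*m[:,0]-q*m[:,1],p[1]+q*m[:,0]+c*m[:,1],m[:,2]]
f=lambda p:np.r_[proj(t,world(p,M))-uv,proj(t,world(p,W))-uw].ravel()
r=least_squares(f,[.51,-.01,-5],x_scale=[.01,.01,1]);print('top',r.x,f(r.x).round(2))
# side: wall front top/bottom corners, base corner
Ms=np.array([[-42,-112,112],[42,-112,112],[-60,-112,24],[60,-112,24],[-60,-112,0]])/1e3
us=up([(137,318),(324,315),(97,490),(349,490),(101,525)],(220,145),5)
g=lambda p:(proj(s,world(p,Ms))-us).ravel()
r2=least_squares(g,[.51,-.01,-5],x_scale=[.01,.01,1]);print('side',r2.x,g(r2.x).round(2))
b=least_squares(lambda p:np.r_[f(p),g(p)],r.x,x_scale=[.01,.01,1]);print('both',b.x,b.fun.round(1))
p=r.x
G=np.array([[42,-67,116],[42,40,116],[-42,40,116],[-42,-67,116]])/1e3
ug=up([(268,50),(50,35),(28,205),(245,217)],(150,150),5)
k=lambda d:(proj(t,world(p,G+[0,d[0],0]))-ug).ravel()
q=least_squares(k,[.15]);print('guard',q.x,q.fun.round(1))
d=q.x[0];print('tab',world(p,np.array([[0,.02+d,.15],[0,.025+d,.15]])))
# bottles
for n,c,z in(('cap top',up((261,192),(295,130),6),.066),('base',up((240,215),(295,130),6),.02)): print(n,ray(t,c,z))
print('side base', ray(s,up((463,388),(230,220),6),0.005),'cap',ray(s,up((478,232),(230,220),6),.06))
def fb(P):
  out=[]
  for (x,y) in P: pass
# silhouette of cylinder from known dims vs trace centroid of extents
def sil(c,x,y,r=.0145,h=.052):
    a=np.linspace(0,2*np.pi,60);P=[]
    for rr,z in((r,0),(r,.045),(.009,.055),(.009,.062),(.003,.071)): P.append(np.c_[x+rr*np.cos(a),y+rr*np.sin(a),a*0+z])
    u=proj(c,np.vstack(P));return np.r_[u.min(0),u.max(0)]
print(sil(t,.5715,-.305),sil(s,.5715,-.305))
for c,bb in((t,[328.5,157.5,341.5,171.5]),(s,[300,254,314.8,287.5])):
    r=least_squares(lambda p:sil(c,*p)-bb,[.57,-.3],x_scale=.01);print('bottle',r.x,r.fun.round(2))
E
python3 fit.py
```

```text
top [ 0.5141513  -0.0543215  -5.61918202] [-0.37 -0.07 -0.03 -0.04 -0.48 -0.17  0.14  0.15  0.43 -0.61  0.27  0.71]
side [ 0.51517655 -0.05660753 -5.83145668] [-0.31 -1.1   0.38 -0.03 -0.39 -0.7   1.49 -0.14 -1.16  1.34]
both [ 0.51422405 -0.05471235 -5.36615307] [-0.3 -0.1  0.1 -0.1 -0.3 -0.2  0.3  0.2  0.5 -0.8  0.5  0.5 -0.4 -1.4
  0.2 -0.4 -0.5 -1.   1.3 -0.6 -1.2  1. ]
guard [0.1576382] [ 0.1  1.1 -0.6  0.4 -0.7  0.9  0.8  2.5]
tab [[0.53154494 0.12246309 0.15      ]
 [0.53203452 0.12743906 0.15      ]]
cap top [ 0.5723849  -0.29921019  0.066     ]
base [ 0.57382924 -0.29933487  0.02      ]
side base [ 0.5710885  -0.30938866  0.005     ] cap [ 0.57433579 -0.3000526   0.06      ]
[329.86511999 158.42436579 344.34224169 173.41220363] [299.10446527 254.03308635 315.26077479 289.3591207 ]
bottle [ 0.57531007 -0.29964509] [-0.71 -0.51  0.69  0.52]
bottle [ 0.57272746 -0.30155018] [-0.65 -0.92  0.64  0.77]
```

>>> play_rows([
  [0.3, [0, 0, 0], [0, 0, -8.1]],
  [0.3, [0, 0, 0], [0, 0, -8.1]],
  [0.3, [0, 0, 0], [0, 0, -8.1]],
  [0.3, [0, 0, 0], [0, 0, -8.1]],
  [0.3, [0, 0, 0], [0, 0, -8.1]],
  [0.3, [0, 0, 0], [0, 0, -8.1]],
  [0.3, [0, 0, 0], [0, 0, -8.1]],
  [0.3, [0, 0, 0], [0, 0, -8.1]],
], newtons=25)

```text
time: 2.3
ee_pos: [0.1823, -0.5189, 0.2423]
tcp_rot: [-180.0, 0.0, -3.4]
wrist_force: [-0.6, -1.2, 0.5]
opening: 0.0601
```

```bash
cat > to.py <<'E'
# usage: to.py x y z yaw  -> tool-frame shift in cm and residual rotvec deg
import sys;from h import *;from workcell import get_obs
o=get_obs();x,y,z,w=map(float,sys.argv[1:5])
Rc=rot(o['tcp_rot']);Rt=rot([180,0,w])
print('t',o['time'],'pos',np.round(o['ee_pos'],4),'rpy',np.round(o['tcp_rot'],2),'F',np.round(o['wrist_force'],2),'open',round(o['opening'],4))
print('shift cm',np.round(Rc.T@(np.array([x,y,z])-o['ee_pos'])*100,2),'rot',np.round(np.degrees(R.from_matrix(Rc.T@Rt).as_rotvec()),2))
E
python3 to.py .573 -.300 .2 -5.6
```

```text
t 2.3 pos [ 0.1823 -0.5189  0.2423] rpy [-180.      0.     -3.41] F [-0.57 -1.22  0.46] open 0.0601
shift cm [ 37.7  -24.18   4.23] rot [-0.    0.    2.19]
```

>>> play_rows([
  [0.3, [3.7, -2.4, 0.2], [0, 0, 0.2]],
  [0.3, [3.7, -2.4, 0.2], [0, 0, 0.2]],
  [0.3, [3.7, -2.4, 0.2], [0, 0, 0.2]],
  [0.3, [3.7, -2.4, 0.2], [0, 0, 0.2]],
  [0.3, [3.7, -2.4, 0.2], [0, 0, 0.2]],
  [0.3, [3.7, -2.4, 0.2], [0, 0, 0.2]],
  [0.3, [3.7, -2.4, 0.2], [0, 0, 0.2]],
  [0.3, [3.7, -2.4, 0.2], [0, 0, 0.2]],
  [0.3, [3.7, -2.4, 0.2], [0, 0, 0.2]],
  [0.3, [3.7, -2.4, 0.2], [0, 0, 0.2]],
  [0.3, [0, 0, 0], [0, 0, 0]],
])

```text
time: 3.4
ee_pos: [0.5819, -0.2974, 0.2199]
tcp_rot: [179.9, -0.0, -5.3]
wrist_force: [-0.0, -0.0, 0.4]
opening: 0.0597
```

```bash
python3 to.py .573 -.300 .1 -5.6
python3 - <<'E'
from h import *
from workcell import camera
t=camera('top');s=camera('side')
crop(t,280,100,400,220,5,'pics/t1.png'); crop(s,220,120,380,310,3,'pics/s1.png')
E
```

```text
t 3.4 pos [ 0.5819 -0.2974  0.2199] rpy [ 1.7991e+02 -2.0000e-02 -5.3000e+00] F [-0.01 -0.03  0.42] open 0.0597
shift cm [-0.86  0.33 11.99] rot [ 0.09 -0.02  0.3 ]
```

View pics/s1.png

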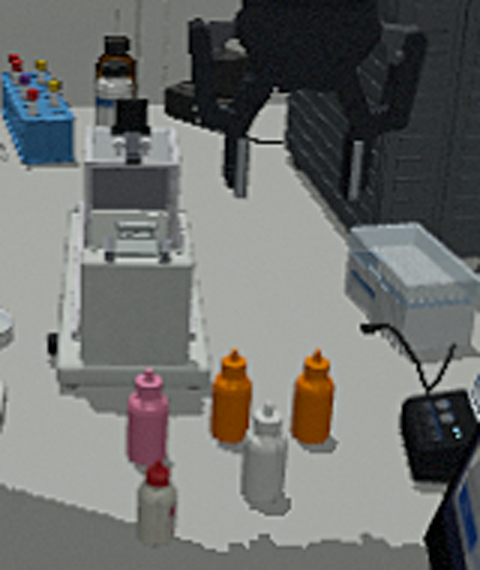

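>>> play_rows([
  [0.3, [-0.9, 0.3, 2.0], [0, 0, 0.3]],
  [0.3, [0, 0, 4], [0, 0, 0]],
  [0.3, [0, 0, 4], [0, 0, 0]],
  [0.3, [0, 0, 1], [0, 0, 0]],
  [0.3, [0, 0, 0], [0, 0, 0]],
])

```text
time: 4.0
ee_pos: [0.5655, -0.3068, 0.1126]
tcp_rot: [179.7, -0.3, -6.1]
wrist_force: [0.6, -0.5, -0.2]
opening: 0.0597
```

```bash
python3 to.py .573 -.300 .027 -5.6
python3 - <<'E'
from h import *
from workcell import camera
t=camera('top');s=camera('side')
crop(t,280,100,400,220,5,'pics/t2.png'); crop(s,220,180,360,310,4,'pics/s2.png')
E
```

```text
t 4.0 pos [ 0.5655 -0.3068  0.1126] rpy [179.66  -0.3   -6.05] F [ 0.58 -0.54 -0.15] open 0.0597
shift cm [ 0.63 -0.81  8.55] rot [ 0.34 -0.3  -0.45]
```

View pics/s2.png

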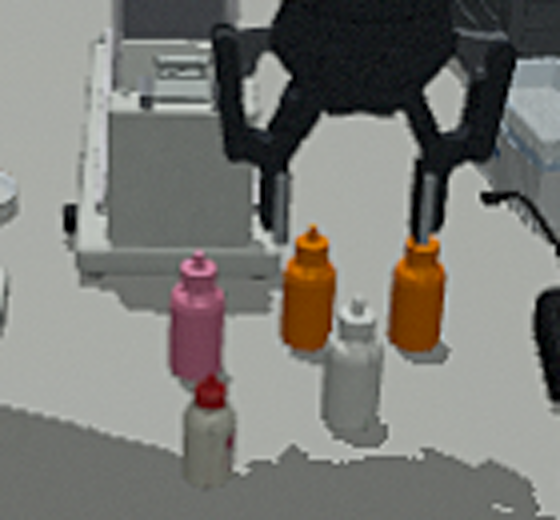

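View pics/t2.png

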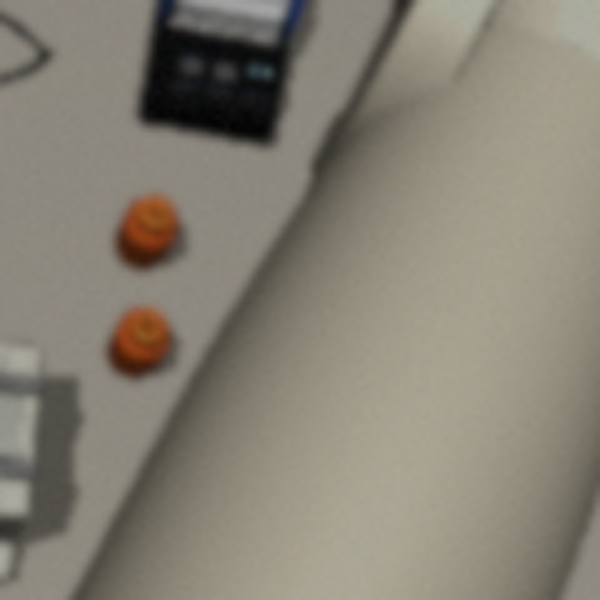

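>>> play_rows([
  [0.3, [0.3, -0.4, 0.8], [0.3, -0.3, -0.4]],
  [0.3, [0, 0, 0], [0, 0, 0]],
  [0.3, [0, 0, 0], [0, 0, 0]],
])

```text
time: 4.4
ee_pos: [0.5721, -0.3044, 0.1109]
tcp_rot: [179.8, -0.5, -5.6]
wrist_force: [0.5, 0.5, -1.1]
opening: 0.0598
```

```bash
python3 to.py .573 -.300 .027 -5.6
```

```text
t 4.4 pos [ 0.5721 -0.3044  0.1109] rpy [179.79  -0.46  -5.62] F [ 0.52  0.52 -1.07] open 0.0598
shift cm [-0.02 -0.48  8.39] rot [ 0.21 -0.46 -0.02]
```

>>> play_rows([
  [0.3, [0, -0.4, 0.5], [0.2, -0.4, 0]],
  [0.3, [0, 0, 2], [0, 0, 0]],
  [0.3, [0, 0, 2], [0, 0, 0]],
  [0.3, [0, 0, 1.5], [0, 0, 0]],
  [0.3, [0, 0, 0.5], [0, 0, 0]],
  [0.3, [0, 0, 0], [0, 0, 0]],
  [0.3, [0, 0, 0], [0, 0, 0]],
])

```text
time: 5.1
ee_pos: [0.5745, -0.2995, 0.0457]
tcp_rot: [180.0, -0.2, -5.5]
wrist_force: [-0.0, -0.5, 1.0]
opening: 0.0596
```

```bash
python3 to.py .573 -.300 .027 -5.6
python3 - <<'E'
from h import *
from workcell import camera
s=camera('side')
crop(s,220,180,360,310,4,'pics/s3.png')
E
```

```text
t 5.1 pos [ 0.5745 -0.2995  0.0457] rpy [179.95  -0.19  -5.55] F [-0.03 -0.47  0.97] open 0.0596
shift cm [-0.15  0.06  1.87] rot [ 0.05 -0.19  0.05]
```

View pics/s3.png

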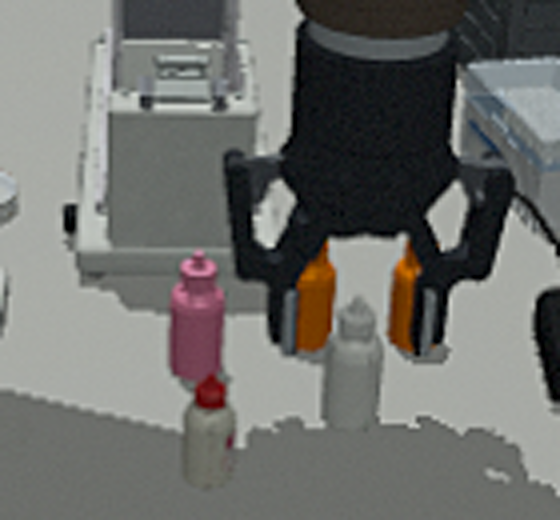

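>>> play_rows([
  [0.3, [-0.3, 0, 0.6], [0, -0.2, 0]],
  [0.3, [0, 0, 0.7], [0, 0, 0]],
  [0.3, [0, 0, 0.4], [0, 0, 0]],
  [0.3, [0, 0, 0], [0, 0, 0]],
  [0.3, [0, 0, 0], [0, 0, 0]],
])

```text
time: 5.65
ee_pos: [0.5721, -0.2998, 0.0292]
tcp_rot: [179.9, -0.1, -5.6]
wrist_force: [0.5, -0.5, -0.0]
opening: 0.06
```

```bash
python3 to.py .572 -.300 .027 -5.6
python3 - <<'E'
from h import *
from workcell import camera
s=camera('side')
crop(s,220,180,360,310,4,'pics/s4.png')
E
```

```text
t 5.65 pos [ 0.5721 -0.2998  0.0292] rpy [ 1.7989e+02 -1.3000e-01 -5.5600e+00] F [ 0.53 -0.49 -0.03] open 0.06
shift cm [-0.01  0.02  0.22] rot [ 0.11 -0.13  0.04]
```

View pics/s4.png

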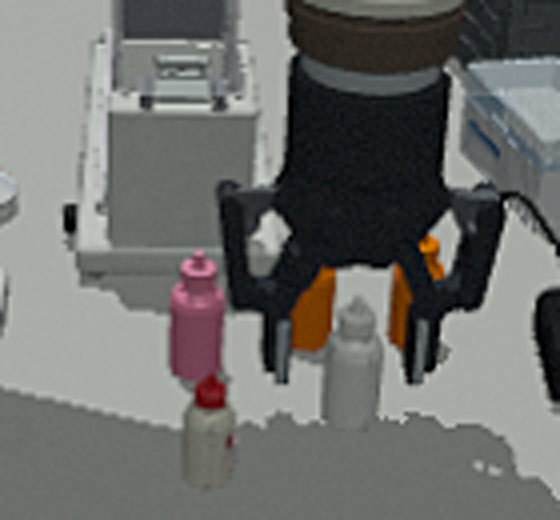

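>>> play_rows([
  [0.5, [0.05, 0, 0.0], [0, 0, 0]],
  [0.7, [0, 0, 0], [0, 0, 0]],
  [0.8, [0, 0, 0], [0, 0, 0]],
  [0.8, [0, 0, 0], [0, 0, 0]],
  [0.8, [0, 0, 0], [0, 0, 0]],
  [0.8, [0, 0, 0], [0, 0, 0]],
  [0.8, [0, 0, 0], [0, 0, 0]],
], newtons=25)

```text
time: 6.4
ee_pos: [0.5729, -0.2999, 0.0297]
tcp_rot: [179.9, -0.2, -5.6]
wrist_force: [-0.9, -1.0, -0.2]
opening: 0.0282
```

```bash
python3 to.py .572 -.300 .027 -5.6
python3 - <<'E'
from h import *
from workcell import camera
s=camera('side')
crop(s,220,180,360,310,4,'pics/s5.png')
E
```

```text
t 6.4 pos [ 0.5729 -0.2999  0.0297] rpy [ 1.7988e+02 -1.6000e-01 -5.5600e+00] F [-0.93 -0.98 -0.16] open 0.0282
shift cm [-0.09  0.02  0.27] rot [ 0.12 -0.16  0.04]
```

View pics/s5.png

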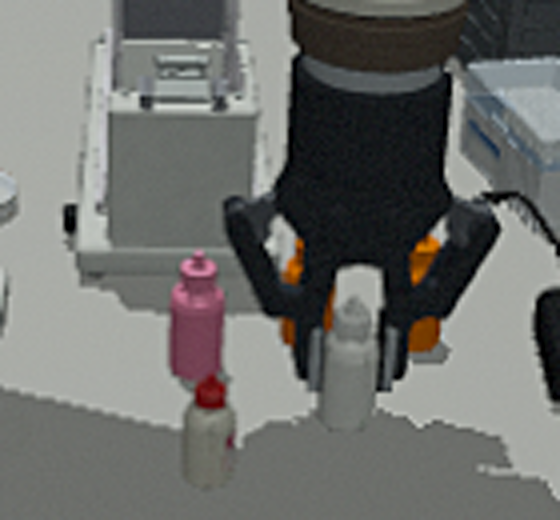

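>>> play_rows([
  [0.8, [0, 0, -1], [0, 0, 0]],
  [0.8, [0, 0, -2], [0, 0, 0]],
  [0.8, [0, 0, -3], [0, 0, 0]],
  [0.8, [0, 0, -3], [0, 0, 0]],
  [0.8, [0, 0, -3], [0, 0, 0]],
  [0.8, [0, 0, -3], [0, 0, 0]],
  [0.8, [0, 0, -2], [0, 0, 0]],
  [0.8, [0, 0, -1], [0, 0, 0]],
  [0.8, [0, 0, 0], [0, 0, 0]],
  [0.8, [0, 0, 0], [0, 0, 0]],
])

```text
time: 7.45
ee_pos: [0.5713, -0.2989, 0.2209]
tcp_rot: [179.9, -0.2, -5.6]
wrist_force: [-0.3, -0.9, -1.0]
opening: 0.0285
```

```bash
python3 to.py .5142 -.0545 .2 -5.6
python3 - <<'E'
from h import *
from workcell import camera
s=camera('side')
crop(s,200,100,360,310,3,'pics/s6.png')
E
```

```text
t 7.45 pos [ 0.5713 -0.2989  0.2209] rpy [179.86  -0.19  -5.56] F [-0.34 -0.94 -0.95] open 0.0285
shift cm [ -8.06 -23.78   2.01] rot [ 0.14 -0.19  0.04]
```

View pics/s6.png

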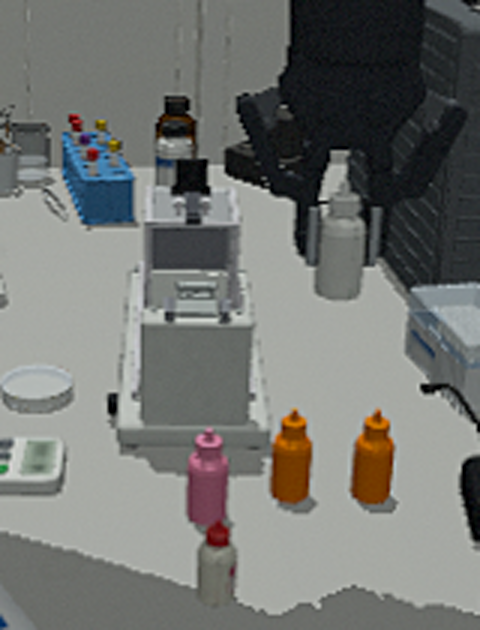

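>>> play_rows([
  [0.8, [-0.4, -1.5, 0], [0, 0, 0]],
  [0.8, [-1, -3, 0], [0, 0, 0]],
  [0.8, [-1, -3, 0], [0, 0, 0]],
  [0.8, [-1, -3, 0], [0, 0, 0]],
  [0.8, [-1, -3, 0], [0, 0, 0]],
  [0.8, [-1, -3, 0], [0, 0, 0]],
  [0.8, [-1, -2.5, 0], [0, 0, 0]],
  [0.8, [-0.4, -1.5, 0], [0, 0, 0]],
  [0.8, [-0.2, -0.5, 0], [0, 0, 0]],
  [0.8, [0, 0, 0], [0, 0, 0]],
  [0.8, [0, 0, 0], [0, 0, 0]],
])

```text
time: 8.6
ee_pos: [0.515, -0.0753, 0.2045]
tcp_rot: [-179.9, 1.1, -5.6]
wrist_force: [-0.6, -0.8, 0.1]
opening: 0.0284
```

```bash
python3 to.py .5142 -.0545 .2 -5.6
```

```text
t 8.6 pos [ 0.515  -0.0753  0.2045] rpy [-179.91    1.06   -5.65] F [-0.57 -0.81  0.14] open 0.0284
shift cm [-0.28 -2.06  0.46] rot [-0.09  1.06 -0.05]
```

>>> play_rows([
  [0.8, [-0.2, -1.0, 0.2], [0, 0.6, 0]],
  [0.8, [-0.1, -0.7, 0], [0, 0.3, 0]],
  [0.8, [0, -0.2, 0], [0, 0, 0]],
  [0.8, [0, 0, 0], [0, 0, 0]],
  [0.8, [0, 0, 0], [0, 0, 0]],
])

```text
time: 9.1
ee_pos: [0.514, -0.0564, 0.2016]
tcp_rot: [-179.9, 0.1, -5.8]
wrist_force: [0.0, 0.9, -0.7]
opening: 0.0288
```

```bash
python3 to.py .5142 -.0545 .105 -5.6
```

```text
t 9.1 pos [ 0.514  -0.0564  0.2016] rpy [-1.7992e+02  1.4000e-01 -5.8000e+00] F [ 0.    0.9  -0.67] open 0.0288
shift cm [ 0.02 -0.17  9.66] rot [-0.08  0.14 -0.2 ]
```

>>> play_rows([
  [0.8, [0, -0.1, 1], [0, 0.1, -0.1]],
  [0.8, [0, -0.1, 2], [0, 0, -0.1]],
  [0.8, [0, 0, 2], [0, 0, 0]],
  [0.8, [0, 0, 2], [0, 0, 0]],
  [0.8, [0, 0, 1], [0, 0, 0]],
  [0.8, [0, 0, 0.5], [0, 0, 0]],
  [0.8, [0, 0, 0], [0, 0, 0]],
  [0.8, [0, 0, 0], [0, 0, 0]],
])

```text
time: 9.9
ee_pos: [0.5145, -0.0549, 0.1116]
tcp_rot: [-179.9, -0.0, -5.6]
wrist_force: [0.6, -0.5, -1.5]
opening: 0.0283
```

```bash
python3 to.py .5142 -.0545 .08 -5.6
python3 - <<'E'
from h import *
from workcell import camera,spotter
s=camera('side');t=camera('top')
crop(s,200,100,330,250,4,'pics/s7.png');crop(t,140,130,300,230,5,'pics/t7.png')
n=ray(t,np.array([150,150])+(np.array([322,137])+.5)/5-.5,.12);a=np.radians(-5.6);d=n[:2]-[.5142,-.0545]
print('nose in mixer',d@[np.cos(a),np.sin(a)],d@[-np.sin(a),np.cos(a)])
E
```

```text
t 9.9 pos [ 0.5145 -0.0549  0.1116] rpy [-1.7993e+02 -3.0000e-02 -5.6400e+00] F [ 0.63 -0.45 -1.46] open 0.0283
shift cm [-0.03 -0.03  3.16] rot [-0.07 -0.03 -0.04]
nose in mixer 0.003987886117859493 0.06093826121662191
```

View pics/s7.png

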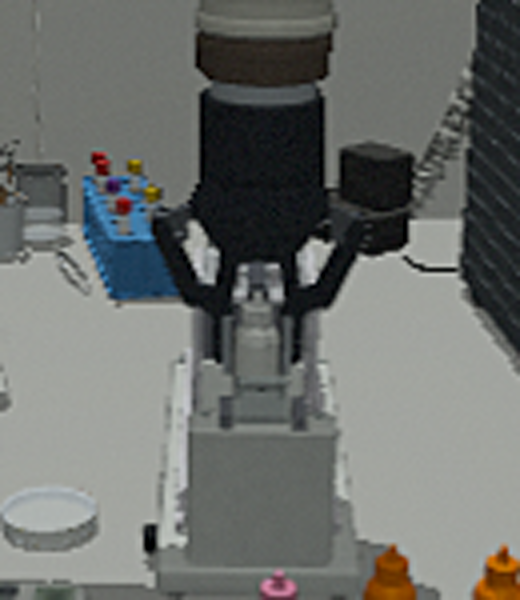

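View pics/t7.png

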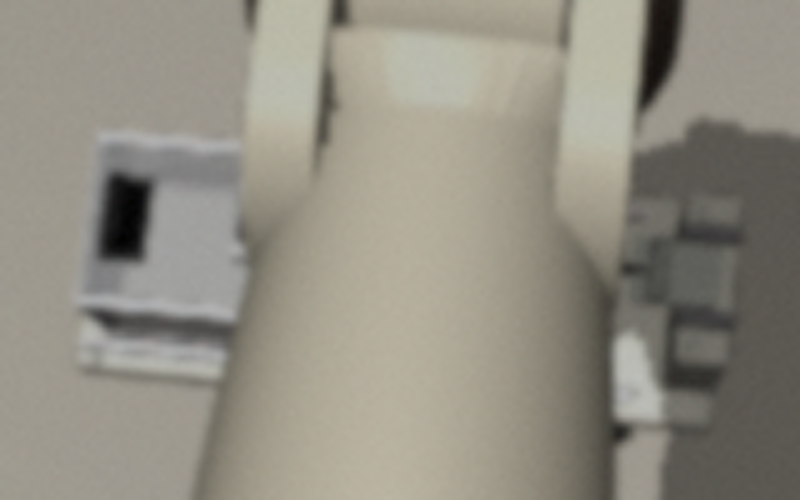

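>>> play_rows([
  [0.8, [0, 0, 1], [0, 0, 0]],
  [0.8, [0, 0, 1], [0, 0, 0]],
  [0.8, [0, 0, 0.8], [0, 0, 0]],
  [0.8, [0, 0, 0.3], [0, 0, 0]],
  [0.8, [0, 0, 0], [0, 0, 0]],
  [0.8, [0, 0, 0], [0, 0, 0]],
])

```text
time: 10.6
ee_pos: [0.5151, -0.0548, 0.0788]
tcp_rot: [-179.9, -0.1, -5.6]
wrist_force: [-0.1, -0.6, -0.6]
opening: 0.0283
```

```bash
python3 to.py .5145 -.0548 .07 -5.6
```

```text
t 10.6 pos [ 0.5151 -0.0548  0.0788] rpy [-1.7993e+02 -1.2000e-01 -5.6300e+00] F [-0.08 -0.59 -0.63] open 0.0283
shift cm [-0.06  0.    0.88] rot [-0.07 -0.12 -0.03]
```

>>> play_rows([
  [0.8, [-0.05, 0, 0.5], [0, -0.1, 0]],
  [0.8, [0, 0, 0.4], [0, 0, 0]],
  [0.8, [0, 0, 0.3], [0, 0, 0]],
  [0.8, [0, 0, 0.3], [0, 0, 0]],
  [0.8, [0, 0, 0.0], [0, 0, 0]],
])

```text
time: 11.1
ee_pos: [0.5149, -0.0548, 0.063]
tcp_rot: [-179.9, -0.1, -5.6]
wrist_force: [-0.5, 0.4, -0.2]
opening: 0.0285
```

```bash
python3 to.py .5145 -.0548 .0537 -5.6
```

```text
t 11.1 pos [ 0.5149 -0.0548  0.063 ] rpy [-1.7994e+02 -7.0000e-02 -5.6300e+00] F [-0.49  0.4  -0.2 ] open 0.0285
shift cm [-0.04  0.    0.93] rot [-0.06 -0.07 -0.03]
```

>>> play_rows([
  [0.8, [0, 0, 0.3], [0, 0, 0]],
  [0.8, [0, 0, 0.3], [0, 0, 0]],
  [0.8, [0, 0, 0.15], [0, 0, 0]],
  [0.8, [0, 0, 0.0], [0, 0, 0]],
  [0.8, [0, 0, 0.0], [0, 0, 0]],
])

```text
time: 11.6
ee_pos: [0.515, -0.0548, 0.055]
tcp_rot: [-179.9, -0.1, -5.6]
wrist_force: [0.3, -0.8, -0.5]
opening: 0.0283
```

```bash
python3 to.py .5145 -.0548 .0537 -5.6
```

```text
t 11.6 pos [ 0.515  -0.0548  0.055 ] rpy [-1.7994e+02 -8.0000e-02 -5.6300e+00] F [ 0.26 -0.75 -0.5 ] open 0.0283
shift cm [-0.05  0.    0.13] rot [-0.06 -0.08 -0.03]
```

>>> play_rows([
  [0.8, [0, 0, 0.15], [0, 0, 0]],
  [0.8, [0, 0, 0.1], [0, 0, 0]],
  [0.8, [0, 0, 0], [0, 0, 0]],
])

```text
time: 11.9
ee_pos: [0.5153, -0.0548, 0.0539]
tcp_rot: [-179.9, -0.2, -5.6]
wrist_force: [-0.6, 0.7, -0.4]
opening: 0.0281
```

```bash
python3 to.py .5145 -.0548 .0537 -5.6
python3 - <<'E'
from h import *
from workcell import camera
s=camera('side')
crop(s,220,130,320,250,5,'pics/s8.png')
E
```

```text
t 11.9 pos [ 0.5153 -0.0548  0.0539] rpy [-1.7993e+02 -1.6000e-01 -5.6300e+00] F [-0.56  0.69 -0.38] open 0.0281
shift cm [-0.08  0.01  0.02] rot [-0.07 -0.16 -0.03]
```

View pics/s8.png

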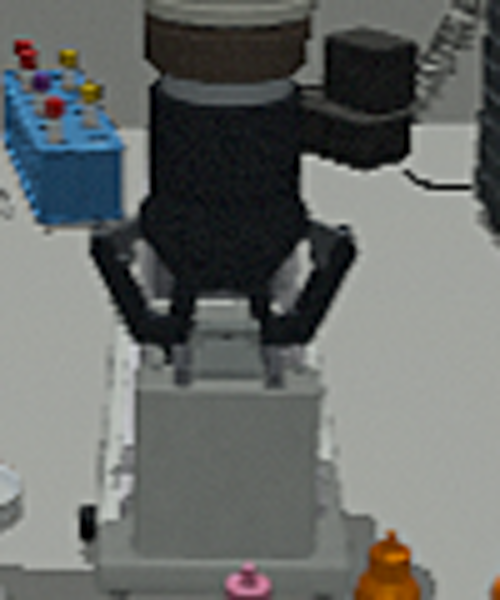

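>>> play_rows([
  [0.8, [0, 0, 0.12], [0, 0, 0]],
  [0.8, [0, 0, 0], [0, 0, 0]],
])

```text
time: 12.15
ee_pos: [0.5157, -0.0548, 0.0538]
tcp_rot: [-179.9, -0.2, -5.6]
wrist_force: [-0.3, 0.2, -1.1]
opening: 0.0284
```

>>> play_rows([
  [0.8, [-0.1, 0, 0.15], [0, -0.2, 0]],
  [0.8, [0, 0, 0.1], [0, 0, 0]],
])

```text
time: 12.35
ee_pos: [0.5158, -0.0547, 0.0536]
tcp_rot: [-179.9, -0.2, -5.6]
wrist_force: [-6.9, 1.3, 11.7]
opening: 0.0284
```

>>> play_rows([
  [0.75, [-0.1, 0, -0.05], [0, 0, 0]],
  [0.6, [0, 0, 0], [0, 0, 0]],
  [0.5, [0, 0, 0], [0, 0, 0]],
  [0.4, [0, 0, 0], [0, 0, 0]],
  [0.4, [0, 0, 0], [0, 0, 0]],
  [0.4, [0, 0, 0], [0, 0, 0]],
])

```text
time: 12.95
ee_pos: [0.5147, -0.0546, 0.0532]
tcp_rot: [-179.9, -0.2, -5.6]
wrist_force: [-0.5, 0.1, 0.9]
opening: 0.0515
```

```bash
python3 to.py .5142 -.0548 .2 -5.6
```

```text
t 12.95 pos [ 0.5147 -0.0546  0.0532] rpy [-179.91   -0.18   -5.62] F [-0.54  0.09  0.92] open 0.0515
shift cm [  0.     0.   -14.68] rot [-0.09 -0.18 -0.02]
```

>>> play_rows([
  [0.4, [0, 0, -1], [0, 0, 0]],
  [0.4, [0, 0, -1.5], [0, 0, 0]],
  [0.4, [0, 0, -2], [0, 0, 0]],
  [0.4, [0, 0, -3], [0, 0, 0]],
  [0.4, [0, 0, -3], [0, 0, 0]],
  [0.4, [0, 0, -3], [0, 0, 0]],
  [0.4, [0, 0, -2.5], [0, 0, 0]],
  [0.4, [0, 0, -1], [0, 0, 0]],
  [0.4, [0, 0, 0], [0, 0, 0]],
  [0.4, [0, 0, 0], [0, 0, 0]],
])

```text
time: 13.95
ee_pos: [0.5134, -0.0547, 0.2386]
tcp_rot: [-179.9, -0.5, -5.6]
wrist_force: [-0.1, 0.2, 0.0]
opening: 0.0508
```

```bash
python3 to.py .535 .165 .235 -5.6
python3 - <<'E'
from h import *
from workcell import camera
s=camera('side')
crop(s,220,100,320,250,4,'pics/s9.png')
E
```

```text
t 13.95 pos [ 0.5134 -0.0547  0.2386] rpy [-179.92   -0.5    -5.62] F [-0.06  0.2   0.  ] open 0.0508
shift cm [-1.000e-02 -2.208e+01  3.900e-01] rot [-0.08 -0.5  -0.02]
```

View pics/s9.png

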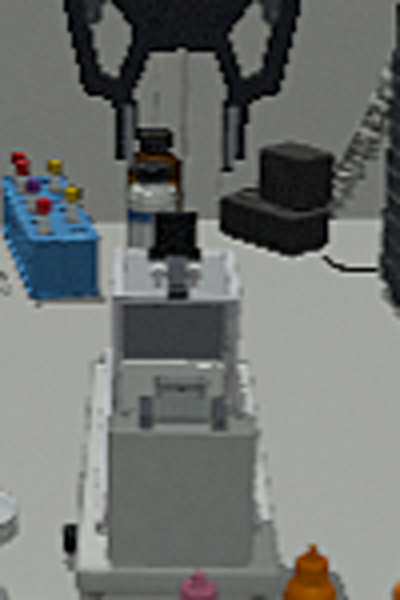

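>>> play_rows([
  [0.6, [0, -1.5, 0], [0, -0.3, 0]],
  [0.8, [0, -2.5, 0], [0, -0.2, 0]],
  [1, [0, -2.5, 0], [0, 0, 0]],
  [1, [0, -2.5, 0], [0, 0, 0]],
  [1, [0, -2.5, 0], [0, 0, 0]],
  [1, [0, -2.5, 0], [0, 0, 0]],
  [1, [0, -2.5, 0], [0, 0, 0]],
  [1, [0, -2.5, 0], [0, 0, 0]],
  [1, [0, -1, 0], [0, 0, 0]],
  [1, [0, 0, 0], [0, 0, 0]],
  [1, [0, 0, 0], [0, 0, 0]],
])

```text
time: 15.1
ee_pos: [0.5284, 0.1575, 0.2244]
tcp_rot: [179.8, 1.3, -5.6]
wrist_force: [-1.2, 0.4, 1.3]
opening: 0.0002
```

```bash
python3 to.py .536 .165 .2 -5.6
python3 - <<'E'
from h import *
from workcell import camera,spotter
t=camera('top');s=camera('side')
crop(t,150,130,300,230,5,'pics/t10.png');crop(s,220,100,320,250,4,'pics/s10.png')
for c in(t,s):print([(r['point'],round(r['confidence'],2)) for r in spotter.spot_in(c,'dropper_bottle')])
E
```

```text
t 15.1 pos [0.5284 0.1575 0.2244] rpy [179.8    1.32  -5.61] F [-1.18  0.41  1.28] open 0.0002
shift cm [ 0.74 -0.83  2.42] rot [ 0.2   1.32 -0.01]
[([0.5007, -0.2488, 0.0455], 0.72), ([0.5657, -0.2268, 0.0468], 0.57), ([0.509, -0.0585, 0.0707], 0.5), ([0.6216, -0.2298, 0.0464], 0.42)]
[([0.4995, -0.2593, 0.0311], 0.63), ([0.6196, -0.2467, 0.036], 0.59), ([0.565, -0.2419, 0.0332], 0.57)]
```

View pics/t10.png

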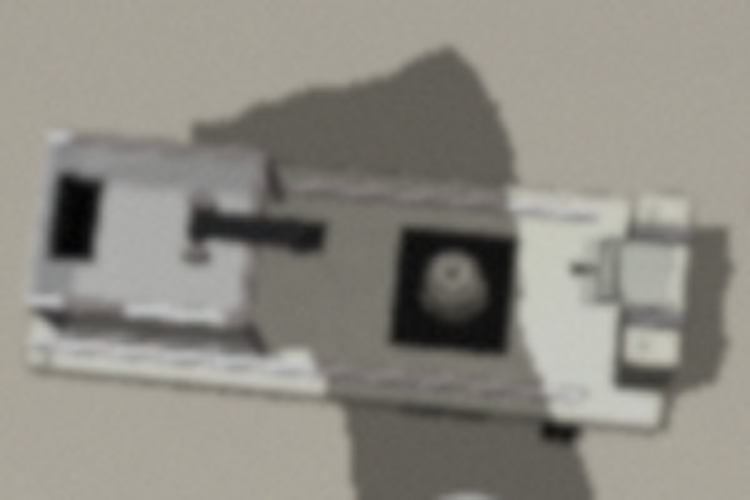

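View pics/s10.png

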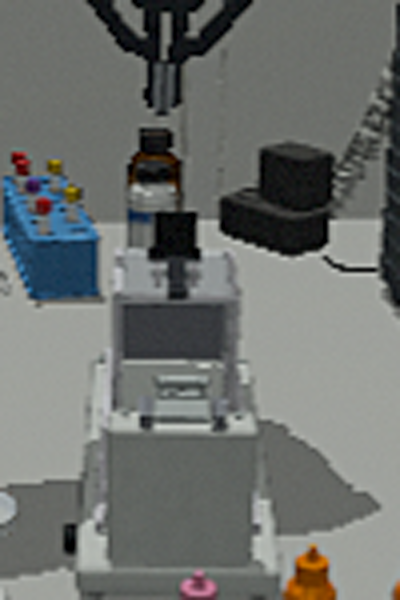

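>>> play_rows([
  [1, [0.4, -0.2, 1], [0.2, 0.8, 0]],
  [1, [0.1, 0, 2], [0, 0.4, 0]],
  [1, [0, 0, 2], [0, 0, 0]],
  [1, [0, 0, 1], [0, 0, 0]],
  [1, [0, 0, 0.5], [0, 0, 0]],
  [1, [0, 0, 0], [0, 0, 0]],
  [1, [0, 0, 0], [0, 0, 0]],
])

```text
time: 16.0
ee_pos: [0.5351, 0.1544, 0.1612]
tcp_rot: [-179.9, -0.3, -6.1]
wrist_force: [-0.1, 0.3, -0.5]
opening: -0.0003
```

```bash
python3 to.py .5345 .158 .137 -5.6
```

```text
t 16.0 pos [0.5351 0.1544 0.1612] rpy [-179.87   -0.27   -6.06] F [-0.08  0.28 -0.52] open -0.0003
shift cm [-0.11 -0.35  2.42] rot [-0.13 -0.27 -0.46]
```

>>> play_rows([
  [1, [-0.1, -0.3, 0.6], [0, -0.2, -0.4]],
  [1, [0, 0, 0.7], [0, 0, 0]],
  [1, [0, 0, 0.6], [0, 0, 0]],
  [1, [0, 0, 0.2], [0, 0, 0]],
  [1, [0, 0, 0], [0, 0, 0]],
  [1, [0, 0, 0], [0, 0, 0]],
])

```text
time: 16.6
ee_pos: [0.5351, 0.1581, 0.1399]
tcp_rot: [-179.8, -0.2, -5.6]
wrist_force: [0.6, -0.2, 0.1]
opening: -0.0003
```

```bash
python3 to.py .533 .148 .137 -5.6
python3 - <<'E'
from h import *
from workcell import camera,spotter
t=camera('top');s=camera('side')
crop(t,120,130,270,230,5,'pics/t11.png');crop(s,220,100,320,220,5,'pics/s11.png')
E
```

```text
t 16.6 pos [0.5351 0.1581 0.1399] rpy [-1.7982e+02 -1.6000e-01 -5.6100e+00] F [ 0.56 -0.22  0.14] open -0.0003
shift cm [-0.11  1.03  0.28] rot [-0.18 -0.16 -0.01]
```

View pics/t11.png

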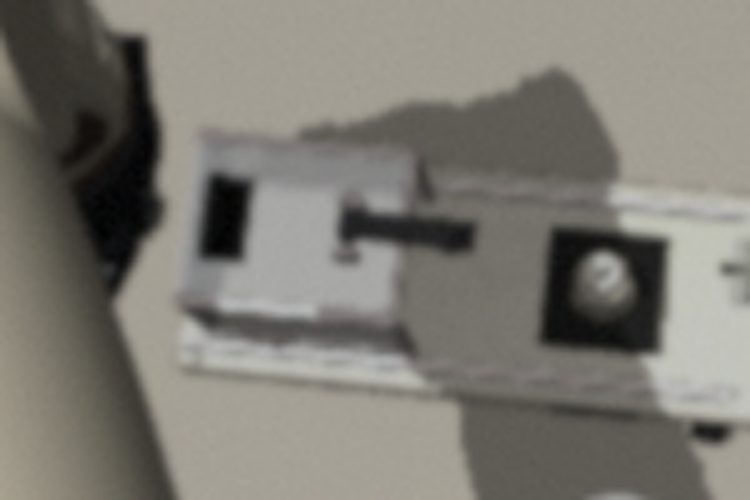

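View pics/s11.png

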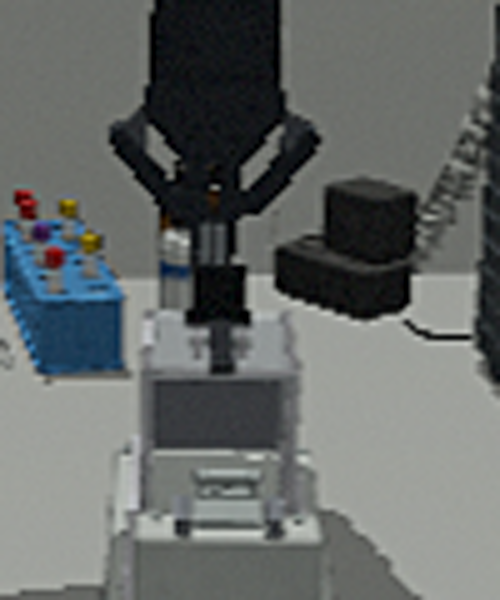

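>>> play_rows([
  [1, [-0.1, 0.4, 0.2], [-0.1, -0.1, 0]],
  [1, [0, 0.4, 0], [0, 0, 0]],
  [1, [0, 0.4, 0], [0, 0, 0]],
  [1, [0, 0.4, 0], [0, 0, 0]],
  [1, [0, 0.4, 0], [0, 0, 0]],
  [1, [0, 0.4, 0], [0, 0, 0]],
  [1, [0, 0.4, 0], [0, 0, 0]],
])

```text
time: 17.4
ee_pos: [0.5313, 0.1285, 0.1384]
tcp_rot: [-179.9, -0.1, -5.6]
wrist_force: [0.7, 1.9, -0.7]
opening: 0.0
```

```bash
cat > g.py <<'E'
from h import *
from workcell import get_obs
o=get_obs();a=np.radians(-5.6);d=o['ee_pos'][:2]-[.5145,-.0545];y=np.array([-np.sin(a),np.cos(a)]);x=np.array([np.cos(a),np.sin(a)])
print('t',o['time'],'mixer x,y of TCP mm',np.round([d@x*1e3,d@y*1e3],1),'z',round(o['ee_pos'][2],4),'rpy',np.round(o['tcp_rot'],2),'F along slide',np.round(o['wrist_force'][:2]@y,2),'Fx,Fz',np.round([o['wrist_force'][:2]@x,o['wrist_force'][2]],2))
E
python3 g.py
```

```text
t 17.4 mixer x,y of TCP mm [ -1.2 183.7] z 0.1384 rpy [-1.7986e+02 -1.0000e-01 -5.5900e+00] F along slide 1.93 Fx,Fz [ 0.48 -0.66]
```

>>> play_rows([
  [1, [0, 0.6, 0], [0, 0, 0]],
  [1, [0, 0.6, 0], [0, 0, 0]],
  [1, [0, 0.6, 0], [0, 0, 0]],
  [1, [0, 0.6, 0], [0, 0, 0]],
  [1, [0, 0.6, 0], [0, 0, 0]],
  [1, [0, 0.6, 0], [0, 0, 0]],
  [1, [0, 0.6, 0], [0, 0, 0]],
  [1, [0, 0.6, 0], [0, 0, 0]],
  [1, [0, 0.6, 0], [0, 0, 0]],
  [1, [0, 0.4, 0], [0, 0, 0]],
  [1, [0, 0.2, 0], [0, 0, 0]],
])

```text
time: 18.5
ee_pos: [0.5244, 0.0631, 0.1384]
tcp_rot: [-179.8, -0.1, -5.6]
wrist_force: [-0.4, 1.5, 0.1]
opening: 0.0
```

```bash
python3 g.py
python3 - <<'E'
from h import *
from workcell import camera,spotter
t=camera('top');s=camera('side')
crop(t,120,130,300,230,4,'pics/t12.png');crop(s,220,100,320,220,5,'pics/s12.png')
E
```

```text
t 18.5 mixer x,y of TCP mm [ -1.7 118. ] z 0.1384 rpy [-1.7983e+02 -6.0000e-02 -5.6200e+00] F along slide 1.5 Fx,Fz [-0.59  0.13]
```

View pics/t12.png

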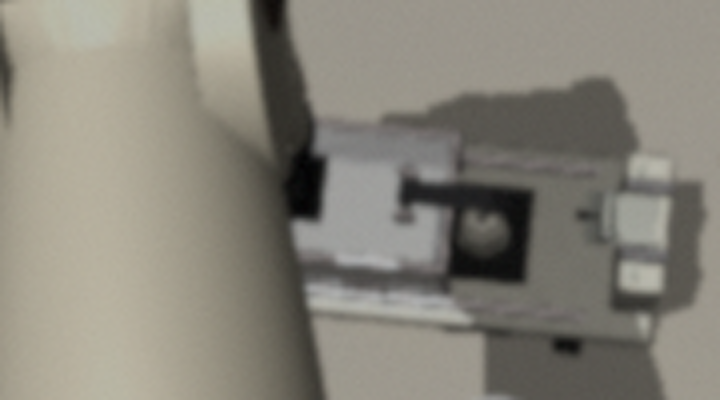

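View pics/s12.png

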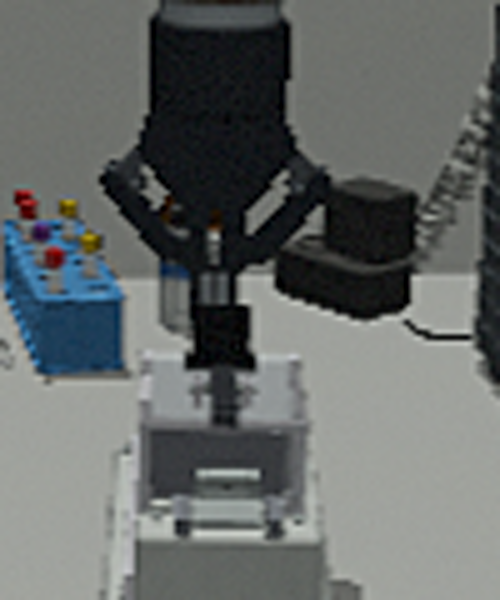

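>>> play_rows([
  [1, [0, 0.5, 0], [0, 0, 0]],
  [1, [0, 0.5, 0], [0, 0, 0]],
  [1, [0, 0.5, 0], [0, 0, 0]],
  [1, [0, 0.5, 0], [0, 0, 0]],
  [1, [0, 0.5, 0], [0, 0, 0]],
  [1, [0, 0.5, 0], [0, 0, 0]],
  [1, [0, 0.5, 0], [0, 0, 0]],
  [1, [0, 0.4, 0], [0, 0, 0]],
  [1, [0, 0.3, 0], [0, 0, 0]],
])

```text
time: 19.5
ee_pos: [0.52, 0.0183, 0.1383]
tcp_rot: [-179.8, -0.1, -5.6]
wrist_force: [-0.7, 2.0, 0.5]
opening: 0.0004
```

```bash
python3 g.py
```

```text
t 19.5 mixer x,y of TCP mm [-1.7 73. ] z 0.1383 rpy [-1.7983e+02 -6.0000e-02 -5.5800e+00] F along slide 1.88 Fx,Fz [-0.84  0.52]
```

>>> play_rows([
  [1, [0, 0.2, 0], [0, 0, 0]],
  [1, [0, 0.2, 0], [0, 0, 0]],
  [1, [0, 0.2, 0], [0, 0, 0]],
  [1, [0, 0.2, 0], [0, 0, 0]],
])

```text
time: 19.9
ee_pos: [0.5191, 0.0096, 0.1383]
tcp_rot: [-179.8, -0.1, -5.6]
wrist_force: [-0.9, 2.2, 0.5]
opening: 0.0001
```

>>> play_rows([
  [1, [0, 0.2, 0], [0, 0, 0]],
  [1, [0, 0.2, 0], [0, 0, 0]],
  [1, [0, 0.2, 0], [0, 0, 0]],
  [1, [0, 0.2, 0], [0, 0, 0]],
])

```text
time: 20.3
ee_pos: [0.5183, 0.0014, 0.1383]
tcp_rot: [-179.8, -0.1, -5.6]
wrist_force: [-0.0, 6.1, 1.0]
opening: -0.0
```

>>> play_rows([
  [1, [0, 0.2, 0], [0, 0, 0]],
  [1, [0, 0.2, 0], [0, 0, 0]],
  [1, [0, 0.2, 0], [0, 0, 0]],
])

```text
time: 20.6
ee_pos: [0.5178, -0.003, 0.1383]
tcp_rot: [-179.5, -0.1, -5.5]
wrist_force: [-0.5, 7.5, 0.6]
opening: 0.0003
```

```bash
python3 g.py
```

```text
t 20.6 mixer x,y of TCP mm [-1.7 51.6] z 0.1383 rpy [-1.7951e+02 -6.0000e-02 -5.4700e+00] F along slide 7.44 Fx,Fz [-1.24  0.6 ]
```

>>> play_rows([
  [1, [0, 0.2, 0], [0, 0, 0]],
  [1, [0, 0.2, 0], [0, 0, 0]],
])

```text
time: 20.8
ee_pos: [0.5175, -0.0063, 0.1383]
tcp_rot: [-179.4, -0.1, -5.4]
wrist_force: [-0.9, 3.8, 0.4]
opening: 0.0002
```

>>> play_rows([
  [1, [0, 0.2, 0], [0, 0, 0]],
  [1, [0, 0.2, 0], [0, 0, 0]],
])

```text
time: 21.0
ee_pos: [0.5171, -0.0108, 0.1383]
tcp_rot: [-179.4, -0.1, -5.4]
wrist_force: [-0.3, -0.1, 0.5]
opening: 0.0003
```

```bash
python3 g.py
```

```text
t 21.0 mixer x,y of TCP mm [-1.7 43.8] z 0.1383 rpy [-1.7942e+02 -6.0000e-02 -5.4100e+00] F along slide -0.12 Fx,Fz [-0.28  0.51]
```

>>> play_rows([
  [1, [0, 0.15, 0], [0, 0, 0]],
  [1, [0, 0.15, 0], [0, 0, 0]],
])

```text
time: 21.2
ee_pos: [0.5169, -0.0138, 0.1383]
tcp_rot: [-179.4, -0.1, -5.4]
wrist_force: [-0.3, 7.0, 1.5]
opening: 0.0001
```

```bash
python3 g.py
python3 - <<'E'
from h import *
from workcell import camera,spotter
t=camera('top');s=camera('side')
crop(t,180,130,300,230,5,'pics/t13.png');crop(s,230,140,310,220,7,'pics/s13.png')
E
```

```text
t 21.2 mixer x,y of TCP mm [-1.6 40.8] z 0.1383 rpy [-1.7936e+02 -7.0000e-02 -5.4100e+00] F along slide 6.9 Fx,Fz [-0.96  1.53]
```

View pics/t13.png

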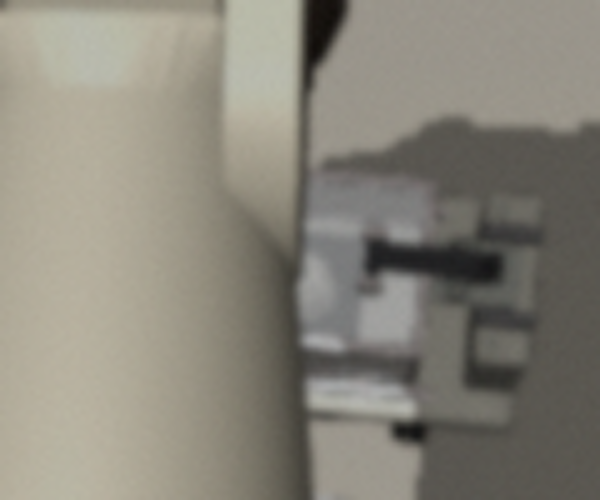

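View pics/s13.png

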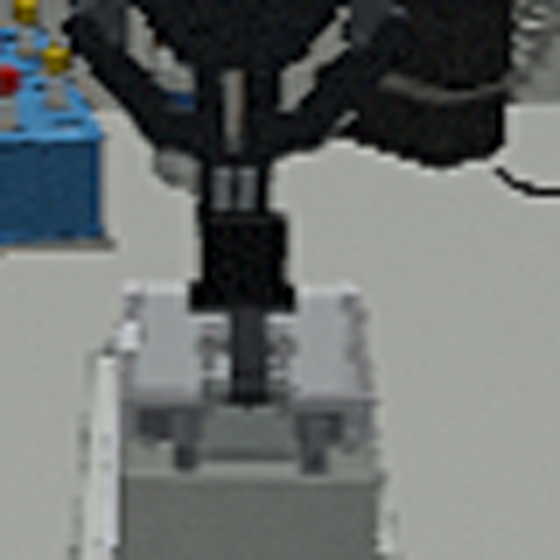

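>>> play_rows([
  [1, [0, 0.15, 0], [0, 0, 0]],
])

```text
time: 21.4
ee_pos: [0.5168, -0.0146, 0.1383]
tcp_rot: [-179.3, -0.1, -5.4]
wrist_force: [-0.9, 8.8, 1.0]
opening: -0.0003
```

>>> play_rows([
  [1, [0, 0.15, 0], [0, 0, 0]],
])

```text
time: 21.5
ee_pos: [0.5168, -0.0147, 0.1383]
tcp_rot: [-179.0, -0.1, -5.3]
wrist_force: [-0.4, 14.2, -0.4]
opening: 0.0003
```

```bash
python3 g.py
```

```text
t 21.5 mixer x,y of TCP mm [-1.6 39.8] z 0.1383 rpy [-1.7905e+02 -7.0000e-02 -5.3300e+00] F along slide 14.07 Fx,Fz [-1.73 -0.38]
```

>>> play_rows([
  [1, [0, -0.2, 0], [0, 0, 0]],
  [1, [0, -0.4, 0], [0, 0, 0]],
  [1, [0, -0.6, 0], [0, 0, 0]],
  [1, [0, -1.0, 0], [0, 0, 0]],
  [1, [0, -1.5, -1], [0, 0, 0]],
  [1, [0, -1, -2], [0, 0, 0]],
  [1, [0, 0, -3], [0, 0, 0]],
  [1, [0, 0, -3], [0, 0, 0]],
  [1, [0, 0, -1], [0, 0, 0]],
  [1, [0, 0, 0], [0, 0, 0]],
])

```text
time: 22.5
ee_pos: [0.521, 0.0375, 0.2447]
tcp_rot: [-179.1, -0.1, -5.2]
wrist_force: [-0.5, -0.1, -0.4]
opening: -0.0002
```

```bash
python3 g.py
python3 - <<'E'
from h import *
from workcell import camera,spotter
t=camera('top');s=camera('side')
crop(t,160,130,310,230,5,'pics/t14.png');crop(s,230,140,310,220,7,'pics/s14.png')
E
```

```text
t 22.5 mixer x,y of TCP mm [-2.5 92.2] z 0.2447 rpy [-1.7911e+02 -1.0000e-01 -5.2500e+00] F along slide -0.12 Fx,Fz [-0.45 -0.36]
```

View pics/t14.png

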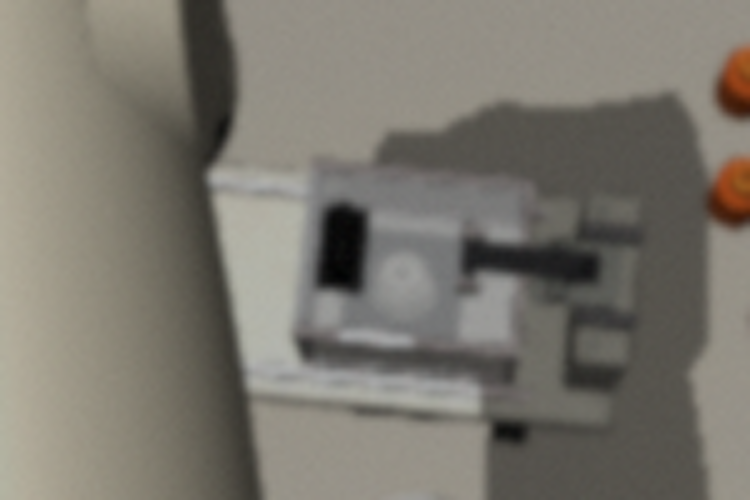

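View pics/s14.png

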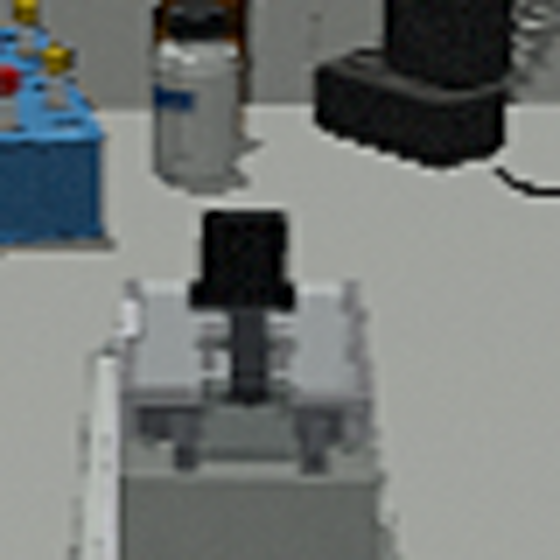

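Run:
```python
from h import *
import pickle
a=cv2.cvtColor(cv2.imread('pics/t13.png'),6).astype(np.float32);b=cv2.cvtColor(cv2.imread('pics/t14.png'),6).astype(np.float32)[:,100:700]
for (x0,y0,x1,y1) in((360,225,520,295),(360,235,510,285),(350,200,450,360)):
    T=a[y0:y1,x0:x1];r=cv2.matchTemplate(b,T,cv2.TM_CCOEFF_NORMED);_,m,_,l=cv2.minMaxLoc(r);print('top shift px(x5)',l[0]-x0,l[1]-y0,m)
T=a[190:240,475:545];r=cv2.matchTemplate(b,T,5);_,m,_,l=cv2.minMaxLoc(r);print('wall ref',l[0]-475,l[1]-190,m)
a=cv2.cvtColor(cv2.imread('pics/s13.png'),6).astype(np.float32);b=cv2.cvtColor(cv2.imread('pics/s14.png'),6).astype(np.float32)
for (x0,y0,x1,y1) in((185,240,300,410),(120,290,380,410)):
    T=a[y0:y1,x0:x1];r=cv2.matchTemplate(b,T,5);_,m,_,l=cv2.minMaxLoc(r);print('side shift px(x7)',l[0]-x0,l[1]-y0,m)
from workcell import camera
t=camera('top');s=camera('side')
pickle.dump((t,s),open('c1.pkl','wb'))
p=[.5142,-.0545];A=np.radians(-5.6);X=np.array([np.cos(A),np.sin(A)]);Y=np.array([-np.sin(A),np.cos(A)])
W=lambda x,y,z:np.r_[np.array(p)+x*X+y*Y,z]
for g in(.002,.005): 
  print(g,'tab top center top-cam',((proj(t,W(0,.02+g,.15))[0]+.5-[160,130])*5).round(1),'hood front edge',((proj(t,W(.042,-.067+g,.116))[0]+.5-[160,130])*5).round(1),((proj(t,W(-.042,-.067+g,.116))[0]+.5-[160,130])*5).round(1),'side tab top',((proj(s,W(0,.02+g,.15))[0]+.5-[230,140])*7).round(1))
```

```text
top shift px(x5) -3 0 0.9954520463943481
top shift px(x5) -3 0 0.9954710006713867
top shift px(x5) -3 0 0.9928025007247925
wall ref 0 0 0.9960260391235352
side shift px(x7) 0 -1 0.9929502606391907
side shift px(x7) 0 -1 0.9752609729766846
0.002 tab top center top-cam [351.7 239.3] hood front edge [546.6 183.7] [532.3 358.8] side tab top [242.5 218.1]
0.005 tab top center top-cam [345.1 238.7] hood front edge [540.2 183.2] [525.9 358.2] side tab top [242.2 215.3]
```

>>> play_rows([
  [1, [0, -0.5, -1], [0, 0, 0]],
  [1, [0, 0, -1], [0, 0, 0]],
  [1, [0, 0, 0], [0, 0, 0]],
  [1, [0, 0, 0], [0, 0, 0]],
  [1, [0, 0, 0], [0, 0, 0]],
  [1, [0, 0, 0], [0, 0, 0]],
  [1, [0, 0, 0], [0, 0, 0]],
  [1, [0, 0, 0], [0, 0, 0]],
])

```text
time: 23.5
ee_pos: [0.5198, 0.0416, 0.2608]
tcp_rot: [-179.2, 0.4, -5.3]
wrist_force: [0.2, 0.5, -0.6]
opening: 0.0002
```

Run:
```python
from h import *
import pickle
from workcell import camera,job_done
t0,s0=pickle.load(open('c1.pkl','rb'));t=camera('top');s=camera('side')
def m(A,B,x0,y0,x1,y1):
    f=lambda c:cv2.resize(cv2.cvtColor(c['img'],cv2.COLOR_RGB2GRAY),None,fx=5,fy=5,interpolation=2).astype(np.float32)
    a,b=f(A),f(B);T=a[y0*5:y1*5,x0*5:x1*5];r=cv2.matchTemplate(b,T,5);_,v,_,l=cv2.minMaxLoc(r);return l[0]-x0*5,l[1]-y0*5,v
print('pawl',m(t0,t,250,175,284,190),'bottle',m(t0,t,234,177,250,195),'side tab',m(s0,s,256,172,274,200))
crop(s,245,160,290,210,12,'pics/s15.png')
```

```text
pawl (0, 0, 0.9992827773094177) bottle (0, 0, 0.9959724545478821) side tab (0, 0, 0.9986984133720398)
```

View pics/s15.png

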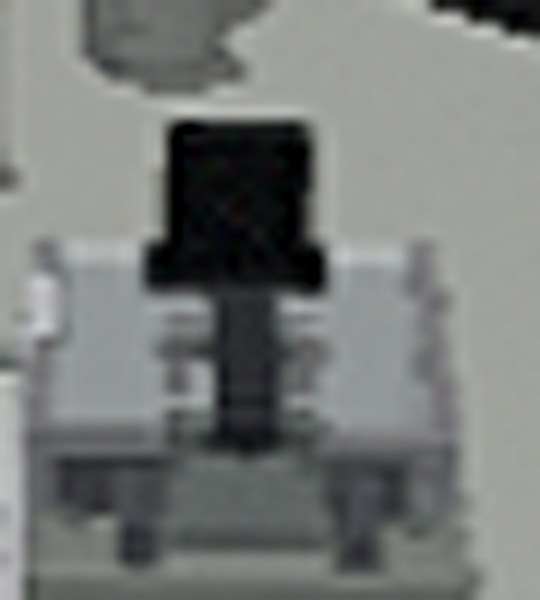

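Run:
```python
from h import *
import pickle
t,s=pickle.load(open('c1.pkl','rb'));t0,s0=pickle.load(open('c0.pkl','rb'))
p=[.5142,-.0545];A=np.radians(-5.6);X=np.array([np.cos(A),np.sin(A)]);Y=np.array([-np.sin(A),np.cos(A)])
W=lambda x,y,z:np.r_[np.array(p)+x*X+y*Y,z]
for c,g,n in((s0,.1576,'start'),(s,.0045,'now')):
  print(n,'hood front top edge',proj(c,W(0,-.067+g,.116)).round(2),[ (z,proj(c,W(0.002,-.0967+g,z)).round(2)[0]) for z in(.116,.120,.124,.128)])
crop(s0,245,140,290,190,12,'pics/s16.png')
```

```text
start hood front top edge [[263.15 174.17]] [(0.116, array([264.2 , 178.02])), (0.12, array([264.23, 176.58])), (0.124, array([264.27, 175.15])), (0.128, array([264.3, 173.7]))]
now hood front top edge [[264.79 196.49]] [(0.116, array([266.06, 201.68])), (0.12, array([266.11, 200.05])), (0.124, array([266.15, 198.42])), (0.128, array([266.2 , 196.78]))]
```

View pics/s16.png

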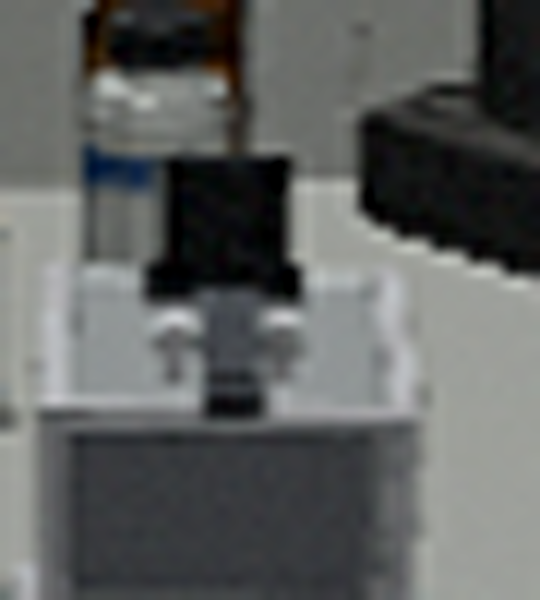

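```bash
python3 -c "
from workcell import job_done,get_obs
print(job_done());print(get_obs()['time'])"
```

```text
the job is handed in; nothing more can be done
None
the job is handed in; nothing more can be done
```

The larger white bottle stands in the mixer's nest and the guard is shut over it. I handed the job in at about 23.6 s of the 61 s allowed; no verdict was reported.

**Bottle:** I set it down until I felt the nest floor at the expected height, about 12 N at that moment. I let go while the guard was still open. The top picture afterwards shows it centred and upright, and it looked the same through the shut hood.

**Guard:** I pushed it by the tab. The force rose to about 7.5 N as the latch climbed the roller, fell to nothing, then rose on the pin. The highest force I read was 14 N at the stop, under the 25 N limit, but I only read force at the end of each short move.

**Last checks:**
- **Springback:** after I backed off, the guard sat about 2.4 mm from the stop. About 2 mm would mean it is latched, so this agrees, but I could only measure it to about 0.5 mm.
- **Latch nose:** in the side picture it sits as low against the hood edge as it did at the start, so it is down and not riding on the roller.
- **At rest:** guard, latch and bottle showed no movement between pictures a second apart. The arm was well clear, with only force-sensor noise showing.

No check failed or disagreed. I could not read the pin and latch angle directly; both are judged from pictures and forces. I did not measure the other things on the table again at the end.

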